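# Vent, seal and pack a camera control box

### The arm

A 6-joint arm with a two-finger parallel gripper is mounted at the origin on the work surface. World frame = base frame: x ahead of the robot, y to its left, z up, the work surface at z = 0. Lengths are in mm, angles in rad, forces in N, time in s.
With the tool pointing down it reaches from about 350 to 875 mm from the base axis. Payload 4.2 kg.
Tool frame: the origin (TCP) lies on the mounting face of the last link; the fingertips stand 173 mm ahead of it and the grasp point (between the pads) lies 155 mm ahead of it; z points along the fingers, y is the line along which they close (so a half turn about z gives the same grasp; the last joint's range is limited). The gripper opens to 85 mm and grips with 20 to 120 N. Pads are 22 mm wide; open, the fingers measure 114 mm over their backs; the gripper's body (76 mm by 85 mm) begins 54 mm behind the grasp point. The pads swing forward as they close: fully open they stand 13 mm farther back than shut.
Start: joints at [1.496, 0.385, 0.008, 0, -1.194, -0.259], TCP at [204.74, 590.493, 404.712] pointing down, gripper open.
Joint ranges: [-3.14, 3.14], [-1.21, 2.06], [-1.07, 1.41], [-3.16, 2.05], [-2.99, -0.16], [-3.1, 3.1]. Speed limits (rad/s): [2.79, 2.79, 3.14, 3.14, 3.14, 3.14].

### API

Orientations are given as a unit quaternion [x, y, z, w].
In Python, from bench import arm gives the robot as it stands. The module is installed in compiled form; this text tells all that it offers.
- The arm moves only by the tool move_arm, never from a script. Its arguments are lists of equal length, an entry for each row: "fingers": the finger opening in mm, from 0 to 85.4; "travel": the shift along the tool's x, y, z in mm, a list of three; "dr": the turn, a rotation vector about the tool's x, y, z in rad, a list of three. A call has 1 to 10 rows; each row is the pose to reach, as a shift and turn from the pose commanded when the call began, along the tool's axes at that moment; what a row does not reach only later rows make up. A row lasts 1/10 s, in which the tool goes at most 50 mm and 8.59 degrees, less where a joint would pass 70% of its speed; a pose out of reach is approached as far as the arm can. A call with a gripper value outside its range is refused whole. The fingers move at their own pace and stop on an object; the grip force is fixed at half the most. Time passes only in rows, so rows that repeat a pose let the fingers close. It gives the time, the measured TCP pose, the force, the opening and the grip force at its end, in the units of the state.
- arm.read_state(): the state, without advancing time (a new reading comes with each control period).
- arm.get_image(name): name is "side" or "top"; returns the picture (480x640x3 uint8, red, green, blue); there is no depth.
- arm.camera_model(name): a dict with "intrinsics" (3x3 intrinsics, pixels), "k1" (the pictures are not rectified: a ray, as slopes to the right and down, at radius r is drawn at 1 + k1 r^2 times it, then the intrinsics apply), "pose" (4x4, takes a point from camera to world coordinates). Camera axes: x right, y up, looking along -z (the intrinsics and any distortion apply to the point x, -y, -z); pixel columns grow to the right and rows downward; lengths in mm; the calibration is good to about 2 mm. A picture is of the moment at which its call begins. camera_model takes no time and is no camera call.
- arm.job_done(): hands the job in; it is judged then, once.
The state is a dict: "clock": time; "joints": joint angles; "joint_vel": joint speeds; "joint_efforts": joint torques, N m; "position": TCP position; "ee_rot": TCP orientation; "contact_force": force on the tool from outside, world axes, zero at the start; "wrist_torque": the same for the moment, N m; "gripper_width": finger opening in mm; "grasp_force": force on a finger pad.
Only numpy, scipy, OpenCV 4.12 (cv2) and the standard library are available. Lean on these libraries where they do the work, as an engineer would, in place of code of your own. Each camera call takes 0.05 s, during which the arm holds its last target. There are 200 camera calls.

### The job

Make the camera control box ready for the road: first pull its tall square vent cap fully up so that trapped air can escape, then, with the vent still up, see that all three round port caps are pressed fully home, and then press the vent cap fully home again. After that, lift the box's steel mounting foot up and off its hook and set it down gently, standing upright on the floor of the black tray. Leave everything else on the bench where it is.

Things in the scene. Friction and masses are not known exactly. Their poses are not given: they have to be found in the camera images.
- control_box: fixed grey metal control box, 105 (x) x 270 (y) x 60 mm high; origin at the centre of its underside, on the bench. Along the y axis of its flat top stand four black push-pull caps in a row, 64 mm apart: three equal round ones and one tall square one, in any order
- port_a_cap (a joint): travel of round cap a straight up its short steel stem, in m: 0 fully home (pressed down on its flange), 0.016 fully up. Its detent grip takes about 5 N to move, up or down; it stays where it is left. It cannot come off the stem
- port_a_cap_top (a point): centre of the top face of round cap a: ribbed black plastic, 34 mm dia, 18 mm high; moves with the cap. With the cap home the top is 84 mm above the bench
- port_b_cap (a joint): travel of round cap b straight up its short steel stem, in m: 0 fully home (pressed down on its flange), 0.016 fully up. Its detent grip takes about 5 N to move, up or down; it stays where it is left. It cannot come off the stem
- port_b_cap_top (a point): centre of the top face of round cap b: ribbed black plastic, 34 mm dia, 18 mm high; moves with the cap. With the cap home the top is 84 mm above the bench
- port_c_cap (a joint): travel of round cap c straight up its short steel stem, in m: 0 fully home (pressed down on its flange), 0.016 fully up. Its detent grip takes about 5 N to move, up or down; it stays where it is left. It cannot come off the stem
- port_c_cap_top (a point): centre of the top face of round cap c: ribbed black plastic, 34 mm dia, 18 mm high; moves with the cap. With the cap home the top is 84 mm above the bench
- vent_cap (a joint): travel of the square vent cap straight up its stem, in m: 0 fully home, 0.016 fully up; detent grip of about 5 N, stays where it is left, cannot come off
- vent_cap_top (a point): centre of the top face of the vent cap: black plastic, 24 x 24 mm across (sides parallel to the box's x and y), 34 mm high, standing on a 6 mm flange; moves with the cap. With the cap home the top is 100 mm above the bench
- foot: loose steel mounting foot, 0.25 to 0.5 kg: a 64 (x) x 70 (y) x 10 mm base plate with an upright tab 40 mm wide (y), 10 mm thick (x) rising to 120 mm. The tab has a window 20 mm wide from 44 to 84 mm height; origin at the centre of the base plate's underside, z up the tab. It starts hanging on the hook by the top edge of the window, its underside 60 mm above the bench
- foot_tab_top (a point): centre of the foot's top edge, 120 mm above its underside; the 36 mm of solid tab below this is where to hold it
- hook_stand: fixed steel hook stand; origin on the bench right under the place where the foot hangs. An 8 mm dia level bar at 140 mm height runs along its x axis from a 16 mm post at x = +85 mm to x = -22 mm, where its end turns up; base plate 100 x 80 x 12 mm around the post. The foot comes off by lifting it 15 to 30 mm and moving it towards -x of the stand
- hook_seat (a point): top of the hook's bar where the foot hangs, 144 mm above the bench
- hook_tip (a point): top of the upturned end of the hook, 14 mm above the bar's top, 22 mm to -x of the seat
- tray: fixed open black tray, 140 (x) x 150 (y) x 30 mm high outside, walls and floor 5 mm; origin at the centre of its underside
- tray_floor (a point): centre of the tray's inner floor, 5 mm above the bench
- lens: bystander, to be left alone: camera lens barrel standing on end, 76 dia x 95 high mm; origin at its underside centre
- battery: bystander, to be left alone: grey battery block, 45 x 75 x 50 high mm; origin at its underside centre
- screwdriver: bystander, to be left alone: screwdriver with black handle lying flat, about 200 long mm; origin at its underside
- tape: bystander, to be left alone: roll of black tape lying flat, 110 dia x 48 high mm; origin at its underside centre
- mug: bystander, to be left alone: white mug, 82 dia x 95 high mm; origin at its underside centre
- wrench: bystander, to be left alone: steel wrench lying flat, about 180 long mm; origin at its underside
- filter_case: bystander, to be left alone: flat grey filter case, 90 x 90 x 16 high mm; origin at its underside centre

How it is judged:
By the outcome, as a careful person would: the job done as asked, in the order asked, and still so for the second after the job is handed in, with the robot touching nothing.
It also fails if it takes over 58 s, if anything falls off the work surface, if the arm or the gripper's body presses on something with over 40 N, if the wrist force passes 120 N, or if a joint passes its speed limit or range.

## Working session

There is one attempt and no reset: what is moved stays moved. The work goes in short steps, Python scripts to look and compute and a tool call to move; the robot and the scene stay as the last step left them, time stands still between calls to the robot, and variables do not carry over. Pictures are saved under pics/ and viewed, at most 10 in all, crops included, and the job is handed in when it is done.

Besides the shell and the picture viewer there is one more tool, called after "Request:" by a JSON object that holds its "name" and its "arguments", one argument or row to a line. move_arm: Moves the arm, as the interface text tells. Its arguments: {"type":"object","properties":{"fingers":{"type":"array","items":{"type":"number"}},"travel":{"type":"array","items":{"type":"array","items":{"type":"number"}}},"dr":{"type":"array","items":{"type":"array","items":{"type":"number"}}}},"required":["fingers","travel","dr"]}

```bash
mkdir -p pics; python3 - <<'E'
from bench import arm
import cv2,numpy as np
for n in("top","side"):
    im=arm.get_image(n); cv2.imwrite(f"pics/{n}0.png",im[:,:,::-1])
    c=arm.camera_model(n); print(n,np.round(c["intrinsics"],1).tolist(),c["k1"],np.round(c["pose"],3).tolist())
s=arm.read_state(); print(s)
E
```

```text
top [[531.8, 0.0, 315.0], [0.0, 531.8, 240.7], [0.0, 0.0, 1.0]] 0.05295349250858688 [[-0.026, 0.995, -0.095, 445.679], [-0.999, -0.029, -0.028, -64.962], [-0.031, 0.094, 0.995, 1272.803], [0.0, 0.0, 0.0, 1.0]]
side [[535.9, 0.0, 323.6], [0.0, 535.9, 235.5], [0.0, 0.0, 1.0]] -0.09931777673784388 [[-0.966, 0.163, -0.2, 348.202], [-0.257, -0.669, 0.697, 673.429], [-0.02, 0.725, 0.688, 870.347], [0.0, 0.0, 0.0, 1.0]]
{'clock': 0.1, 'joints': array([ 1.49558624e+00,  3.85474464e-01,  6.79126738e-03, -4.29913016e-04,
       -1.19399639e+00, -2.58579977e-01]), 'joint_vel': array([-0.00050524, -0.00136631,  0.00148059,  0.00120766,  0.00109819,
        0.00044277]), 'joint_efforts': array([-5.12756924e-04, -3.93325317e+01,  1.88929081e+01,  4.19799194e+00,
       -2.60067100e-03,  6.09987879e-06]), 'position': array([204.68717476, 590.34752663, 403.74580154]), 'ee_rot': array([ 9.86091691e-01, -1.66199429e-01, -1.12750272e-04,  9.55970486e-04]), 'contact_force': array([ 0.31075625, -0.67963688, -0.18686048]), 'wrist_torque': array([ 0.0357772 , -0.04047969, -0.05780437]), 'grasp_force': 0.0, 'gripper_width': 85.320118515632}
```

View pics/top0.png

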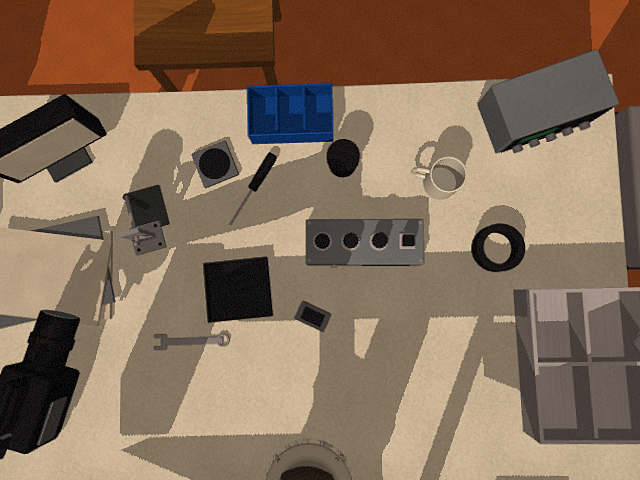

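View pics/side0.png

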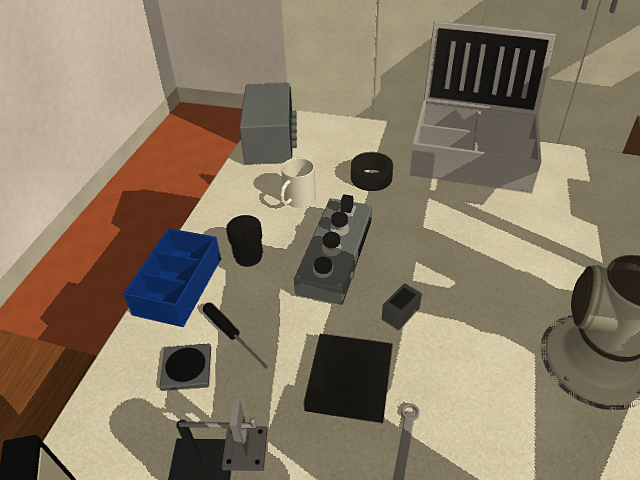

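The top view shows the box at about (365,242), with round caps at (322,240), (350,240) and (379,240) and the square vent at (408,240). The tray is at (238,289) and the hook and foot at (145,230). The side view shows the caps at (323,265), (331,240), (339,219) and the vent at (347,203), the tray at (348,378) and the foot at (240,435). Next I'll enlarge the key regions.

```bash
python3 - <<'E'
import cv2,numpy as np
t=cv2.imread("pics/top0.png");s=cv2.imread("pics/side0.png")
def crop(im,x,y,w,h,W,H):
    c=cv2.resize(im[y:y+h,x:x+w],(W,H),interpolation=cv2.INTER_CUBIC)
    c=np.clip(c.astype(float)*1.3+15,0,255).astype(np.uint8)
    k=W/w
    for v in range((x//10+1)*10,x+w,10):
        cv2.line(c,(int((v+.5-x)*k),0),(int((v+.5-x)*k),5 if v%50 else 14),(0,0,255),1)
    for v in range((y//10+1)*10,y+h,10):
        cv2.line(c,(0,int((v+.5-y)*k)),(5 if v%50 else 14,int((v+.5-y)*k)),(0,0,255),1)
    return c
a=np.vstack([crop(t,300,210,130,65,400,200),crop(t,110,170,80,80,400,400)])
b=np.vstack([crop(s,285,185,100,75,400,300)*1,crop(s,165,390,120,90,400,300)])
cv2.imwrite("pics/c1.png",np.hstack([a,b]))
c=crop(s,285,185,100,125,480,600); cv2.imwrite("pics/c2.png",c)
E
```

```text
(no output)
```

View pics/c1.png

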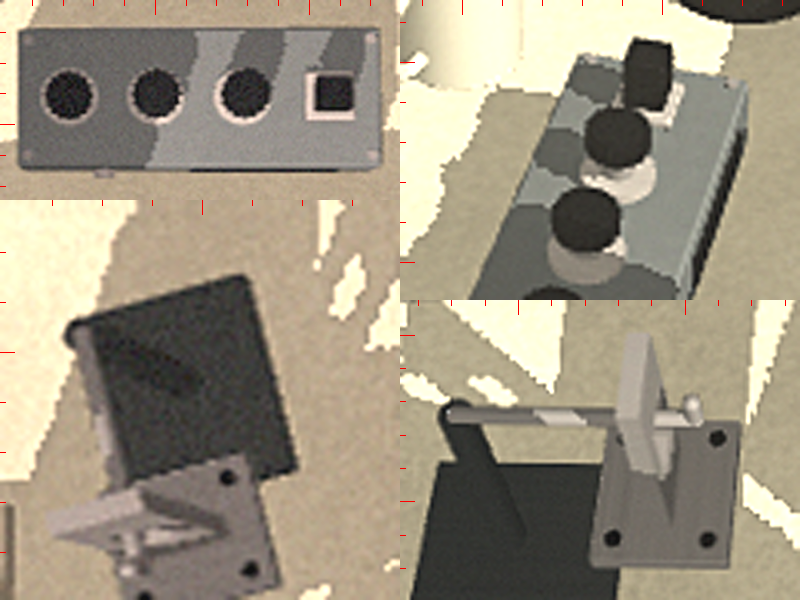

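View pics/c2.png

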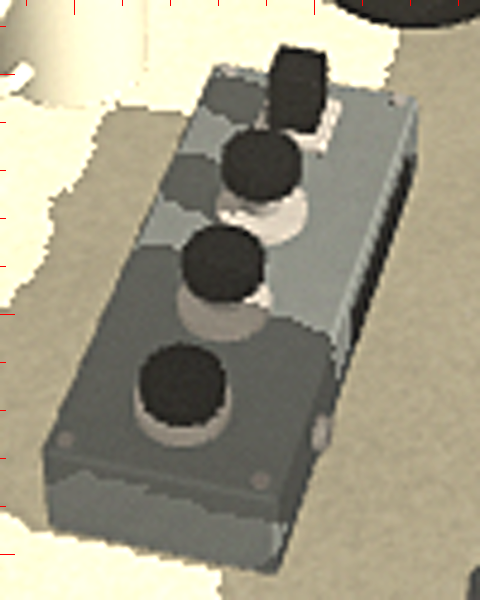

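The crops show the nearest round cap (left in the top view) seated on its flange and the other two round caps raised. The vent looks home. The foot hangs with its plate holes at top px (160,244) and (139,249), and side px (260,431) and (257,462). Next I'll triangulate these and zoom in on the tab.

```bash
cat > h.py <<'E'
import numpy as np,cv2
from bench import arm
def ray(n,px):
    c=arm.camera_model(n);K=c["intrinsics"];P=c["pose"]
    x=(px[0]-K[0][2])/K[0][0];y=(px[1]-K[1][2])/K[1][1]
    u,v=x,y
    for _ in range(20):
        f=1+c["k1"]*(u*u+v*v);u,v=x/f,y/f
    d=P[:3,:3]@np.array([u,-v,-1.]);return P[:3,3],d/np.linalg.norm(d)
def plane(n,px,z):
    o,d=ray(n,px);return o+d*(z-o[2])/d[2]
def tri(pt,ps):
    A=[];b=[]
    o1,d1=ray("top",pt);o2,d2=ray("side",ps)
    s=np.linalg.lstsq(np.c_[d1,-d2],o2-o1,rcond=None)[0]
    a,b=o1+s[0]*d1,o2+s[1]*d2
    return (a+b)/2,np.linalg.norm(a-b)
def proj(n,p):
    c=arm.camera_model(n);K=c["intrinsics"];P=c["pose"]
    q=P[:3,:3].T@(np.asarray(p,float)-P[:3,3]);u,v=-q[0]/q[2],q[1]/q[2]
    f=1+c["k1"]*(u*u+v*v);return np.array([K[0][0]*u*f+K[0][2],K[1][1]*v*f+K[1][2]])
def blobs(im,x,y,w,h,thr,amin=60):
    g=im[y:y+h,x:x+w].max(2);m=(g<thr).astype(np.uint8)
    n,l,st,c=cv2.connectedComponentsWithStats(m)
    return [(st[i][:4]+[x,y,0,0],st[i][4],c[i]+[x,y]) for i in range(1,n) if st[i][4]>amin]
E
python3 - <<'E'
from h import *
np.set_printoptions(precision=1,suppress=True)
t=cv2.imread("pics/top0.png");s=cv2.imread("pics/side0.png")
print(t[240,322],t[225,312],s[265,323],s[285,323])
for thr in(32,45):
  for n,im,r in(("top",t,(306,222,116,38)),("side",s,(300,190,70,100))):
    print(n,thr);[print(*b) for b in blobs(im,*r,thr)]
for a,b in(((160,244),(260.4,431.4)),((139,249.4),(257.4,462)),((166,246.4),(267,426.6))):print(tri(a,b))
m=[ (b[0],b[1],b[2]) for b in blobs(t,190,245,95,90,45,1000)];print("tray",m)
m=[ (b[0],b[1],b[2]) for b in blobs(s,295,325,105,105,45,1000)];print("tray s",m)
for im,x0,y0,w,h,k in((t,115,220,40,60,10),(s,225,395,40,60,10)):
    c=cv2.resize(im[y0:y0+h,x0:x0+w],None,fx=k,fy=k,interpolation=cv2.INTER_CUBIC)
    for v in range(0,h,10): cv2.line(c,(0,v*k+5),(12,v*k+5),(0,0,255),1)
    for v in range(0,w,10): cv2.line(c,(v*k+5,0),(v*k+5,12),(0,0,255),1)
    cv2.imwrite(f"/tmp/{x0}.png",c)
cv2.imwrite("pics/c3.png",np.hstack([cv2.imread("/tmp/115.png"),cv2.imread("/tmp/225.png")]))
E
```

```text
[ 5 13 12] [62 63 69] [18 23 25] [64 69 69]
top 32
[343 233  16  15] 158 [350.5 239.9]
[372 232  16  16] 165 [379.5 239.6]
[315 234  15  15] 162 [321.9 240.6]
[403 235  11  11] 113 [407.9 240. ]
side 32
[332 195  21  32] 240 [342.6 211.8]
[358 218  12  39] 89 [363.6 237.6]
[323 232  17  16] 211 [330.9 239.6]
[314 257  18  17] 244 [322.6 264.8]
top 45
[315 233  15  16] 171 [321.9 240.5]
[343 232  16  16] 179 [350.4 239.9]
[372 232  16  16] 184 [379.7 239.6]
[403 235  12  11] 127 [408.3 240.1]
side 45
[331 195  22  32] 401 [342.6 211.5]
[355 218  15  49] 114 [362.8 239.8]
[323 232  17  16] 226 [331.  239.5]
[314 256  18  18] 253 [322.5 264.7]
(array([562.4, 323.2,  69.9]), np.float64(1.214128172212458))
(array([551. , 371.4,  68.3]), np.float64(2.249736931224819))
(array([556.5, 310.7,  65.5]), np.float64(2.094134345730639))
tray [(array([204, 257,  69,  65]), np.int32(3807), array([237.5, 289.2]))]
tray s [(array([304, 334,  88,  89]), np.int32(6083), array([348.8, 378. ]))]
```

View pics/c3.png

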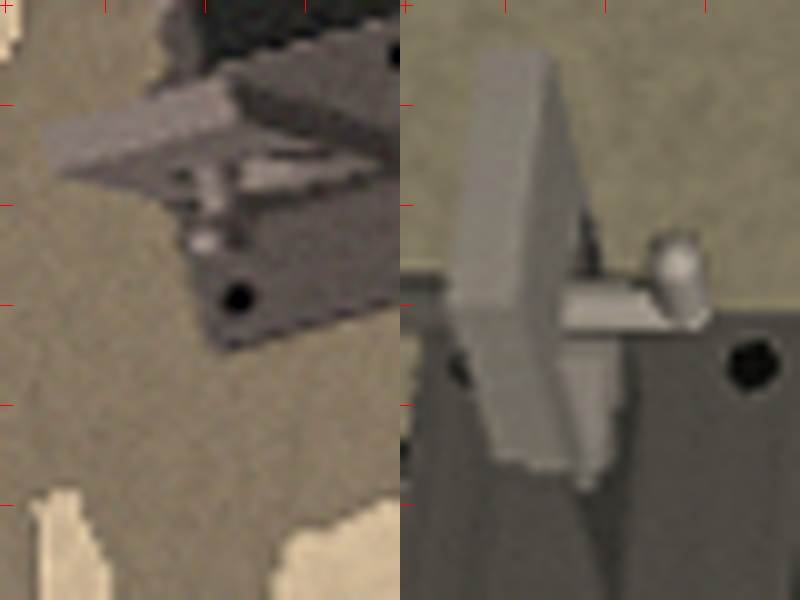

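The zoom shows the tab's top-face corners. In the top view they are at crop (42,125), (58,175), (240,115), (228,72), centre ≈ px (128.8,231.8). In the side view the centre is ≈ px (234.7,412.3). The upturned tip is at top px (135.0,243.5) and side px (252.5,418.5).

```bash
python3 - <<'E'
from h import *
from scipy.spatial.transform import Rotation as R
np.set_printoptions(precision=1,suppress=True)
caps={"A":((321.9,240.5),(322.5,264.7),9),"B":((350.4,239.9),(331,239.5),9),"C":((379.7,239.7),(338.8,218.6),9),"V":((408.2,240.1),(346.7,203.3),17)}
for k,(a,b,h) in caps.items():
    p,e=tri(a,b);print(k,p,"top",p[2]+h,e, "plane84/100",plane("top",a,75 if h==9 else 83))
T=lambda X,Y:(115+X/10-.45,220+Y/10-.45)
S=lambda X,Y:(225+(X-400)/10-.45,395+Y/10-.45)
pr=[(T(42,125),S(455,298)),(T(58,175),S(520,305)),(T(240,115),S(545,52)),(T(228,72),S(485,52))]
P=[]
for a,b in pr:
    p,e=tri(a,b);P.append(p);print("tab",p,e)
P=np.array(P);print("tab mean",P.mean(0),"tri of centre",tri((128.8,231.8),(234.7,412.3)))
v=P[:2].mean(0)-P[2:].mean(0);print("len",np.linalg.norm(v),"yaw of +y",np.degrees(np.arctan2(-v[0],v[1])))
print("tip",tri(T(205,240),S(680,245)))
# box & tray via minAreaRect
t=cv2.imread("pics/top0.png")
m=np.zeros((480,640),np.uint8);m[245:335,190:285]=(t[245:335,190:285].max(2)<45)
c=max(cv2.findContours(m,0,2)[0],key=cv2.contourArea)
q=cv2.boxPoints(cv2.minAreaRect(c));print("tray rim",q,[plane("top",p,30) for p in q])
s=cv2.imread("pics/side0.png");m[:]=0;m[325:430,295:400]=(s[325:430,295:400].max(2)<50)
c=max(cv2.findContours(m,0,2)[0],key=cv2.contourArea)
q2=cv2.approxPolyDP(c,8,True)[:,0];print("tray side",q2.tolist(),[plane("side",p,30) for p in q2])
q=[(307,219),(424,220),(424,264),(307,264)];print("box",[plane("top",p,60) for p in q])
st=arm.read_state();r=R.from_quat(st["ee_rot"]);print(r.as_matrix(),st["position"])
for n,p in(("lens",(343,155)),("battery",(313,316)),("tape",(498,247))):print(n,plane("top",p,50))
E
```

```text
A [559.2 -46.6  76.5] top 85.49149061651781 1.2287752757835386 plane84/100 [559.9 -46.4  75. ]
B [ 557.6 -110.4   88.3] top 97.33453693548353 1.2796885005485719 plane84/100 [ 559.5 -110.8   75. ]
C [ 556.2 -175.2   91.3] top 100.27608386286147 0.6269272226980843 plane84/100 [ 558.  -176.7   75. ]
V [ 553.8 -239.3   83. ] top 99.9715961271736 1.5378797513153228 plane84/100 [ 554.5 -239.2   83. ]
tab [578.1 372.8 180.5] 3.021989237369395
tab [568.7 370.4 178.6] 1.227803629086923
tab [579.8 332.6 178.5] 1.9233104943018398
tab [588.5 335.  178.7] 2.6485328472672593
tab mean [578.8 352.7 179.1] tri of centre (array([578.7, 352.8, 178.6]), np.float64(2.0955614677191874))
len 39.28471663843644 yaw of +y 15.924530159098422
tip (array([556.1, 347.1, 159. ]), np.float64(1.4734766937937602))
tray rim [[201.9 263. ]
 [266.9 256.5]
 [272.7 315.3]
 [207.8 321.8]] [array([519.2, 237.5,  30. ]), array([530.2,  84.5,  30. ]), array([393.2,  73. ,  30. ]), array([382.2, 224.3,  30. ])]
tray side [[320, 334], [305, 410], [382, 422], [391, 344]] [array([528.3,  88.6,  30. ]), array([511.4, 249. ,  30. ]), array([379.7, 238.7,  30. ]), array([392.6,  78.6,  30. ])]
box [array([612. , -13.3,  60. ]), array([ 601.6, -280.2,   60. ]), array([ 501.3, -275.7,   60. ]), array([508.5, -10.7,  60. ])]
[[ 0.9 -0.3 -0. ]
 [-0.3 -0.9 -0. ]
 [ 0.   0.  -1. ]] [204.7 590.3 403.7]
lens [ 761.7 -100.8   50. ]
battery [390.2 -21.1  50. ]
tape [ 536.  -445.1   50. ]
```

```bash
cat > go.py <<'E'
# usage: go.py x y z_tip yawY(deg) -> travel/dr in tool axes for the fingertip (173 mm) to stand there
import sys;from h import *
from scipy.spatial.transform import Rotation as R
x,y,z,a=map(float,sys.argv[1:5]);s=arm.read_state();r=R.from_quat(s["ee_rot"])
t=np.radians(a);Y=np.array([np.cos(t),np.sin(t),0]);Z=np.array([0,0,-1.]);g=R.from_matrix(np.c_[np.cross(Y,Z),Y,Z])
print("clk",s["clock"],"tip",np.round(s["position"]+173*r.as_matrix()[:,2],1),"F",np.round(s["contact_force"],1),"w",round(s["gripper_width"],1),"j",np.round(s["joints"],2))
print("travel",np.round(r.inv().apply(np.array([x,y,z+173])-s["position"]),1),"dr",np.round((r.inv()*g).as_rotvec(),3))
E
python3 go.py 554 -239.3 130 178.5
```

```text
clk 0.1 tip [204.6 590.  230.7] F [ 0.3 -0.7 -0.2] w 85.3 j [ 1.5   0.39  0.01 -0.   -1.19 -0.26]
travel [601.9 669.1 102.1] dr [ 2.000e-03 -1.000e-03  1.263e+00]
```

Request:
{"name": "move_arm", "arguments": {
  "fingers": [50,50,50,50,50,50,50,50,50,50],
  "travel": [
    [602,669,0],
    [602,669,0],
    [602,669,0],
    [602,669,0],
    [602,669,0],
    [602,669,0],
    [602,669,0],
    [602,669,0],
    [602,669,0],
    [602,669,0]
  ],
  "dr": [
    [0,0,1.263],
    [0,0,1.263],
    [0,0,1.263],
    [0,0,1.263],
    [0,0,1.263],
    [0,0,1.263],
    [0,0,1.263],
    [0,0,1.263],
    [0,0,1.263],
    [0,0,1.263]
  ]
}}

```text
clock: 1.1
position: [399.0, 127.7, 404.8]
ee_rot: [-0.698, 0.716, 0.0, 0.0]
contact_force: [1.6, 1.0, 0.5]
gripper_width: 49.6
grasp_force: 0.0
```

```bash
python3 go.py 554 -239.3 130 178.5
```

```text
clk 1.1 tip [399.  127.8 231.8] F [1.6 1.  0.5] w 49.6 j [ 0.7   0.02 -0.46 -0.   -1.09 -0.73]
travel [ 362.8 -164.6  101.7] dr [-0.  0. -0.]
```

Request:
{"name": "move_arm", "arguments": {
  "fingers": [50,50,50,50,50,50,50,50,50,50],
  "travel": [
    [363,-165,80],
    [363,-165,80],
    [363,-165,80],
    [363,-165,80],
    [363,-165,80],
    [363,-165,80],
    [363,-165,80],
    [363,-165,80],
    [363,-165,80],
    [363,-165,80]
  ],
  "dr": [
    [0,0,0],
    [0,0,0],
    [0,0,0],
    [0,0,0],
    [0,0,0],
    [0,0,0],
    [0,0,0],
    [0,0,0],
    [0,0,0],
    [0,0,0]
  ]
}}

```text
clock: 2.1
position: [554.4, -238.9, 323.0]
ee_rot: [-0.697, 0.717, 0.001, -0.001]
contact_force: [0.4, 0.9, -0.1]
gripper_width: 50.4
grasp_force: 0.0
```

```bash
python3 go.py 554 -239.3 72 178.5
```

```text
clk 2.1 tip [ 553.9 -238.7  150. ] F [ 0.4  0.9 -0.1] w 50.4 j [-0.14  0.42 -0.16 -0.   -1.    0.11]
travel [ 0.5  0.2 78. ] dr [ 0.003  0.001 -0.003]
```

Request:
{"name": "move_arm", "arguments": {
  "fingers": [50,50,50,50,20,20,20,20,20,20],
  "travel": [
    [0,0,35],
    [0,0,65],
    [0,0,78],
    [0,0,78],
    [0,0,78],
    [0,0,78],
    [0,0,78],
    [0,0,78],
    [0,0,78],
    [0,0,78]
  ],
  "dr": [
    [0,0,0],
    [0,0,0],
    [0,0,0],
    [0,0,0],
    [0,0,0],
    [0,0,0],
    [0,0,0],
    [0,0,0],
    [0,0,0],
    [0,0,0]
  ]
}}

```text
clock: 3.1
position: [554.5, -237.2, 248.8]
ee_rot: [-0.698, 0.716, -0.001, 0.001]
contact_force: [-2.3, 3.6, 6.3]
gripper_width: 23.2
grasp_force: 60.3
```

```bash
python3 go.py 554 -239.3 72 178.5; python3 -c "
from h import *
print(arm.read_state()['grasp_force'])"
```

```text
clk 3.1 tip [ 554.8 -237.2   75.8] F [-2.3  3.6  6.3] w 23.2 j [-0.14  0.5  -0.24 -0.   -0.83  0.11]
travel [2.1 0.5 3.8] dr [-0.002 -0.     0.001]
60.29098570346832
```

Request:
{"name": "move_arm", "arguments": {
  "fingers": [20,20,20,20,20,20,20,20],
  "travel": [
    [0,0,-4],
    [0,0,-8],
    [0,0,-12],
    [0,0,-16],
    [0,0,-20],
    [0,0,-24],
    [0,0,-24],
    [0,0,-24]
  ],
  "dr": [
    [0,0,0],
    [0,0,0],
    [0,0,0],
    [0,0,0],
    [0,0,0],
    [0,0,0],
    [0,0,0],
    [0,0,0]
  ]
}}

```text
clock: 3.9
position: [554.8, -237.5, 265.4]
ee_rot: [-0.697, 0.717, 0.001, 0.0]
contact_force: [10.1, -4.5, -29.5]
gripper_width: 22.6
grasp_force: 63.0
```

```bash
python3 go.py 554 -239.3 72 178.5
```

```text
clk 3.9 tip [ 554.7 -237.2   92.4] F [ 10.1  -4.5 -29.5] w 22.6 j [-0.14  0.48 -0.22 -0.   -0.87  0.11]
travel [ 1.9  0.7 20.4] dr [ 0.001  0.002 -0.002]
```

Request:
{"name": "move_arm", "arguments": {
  "fingers": [20,50,50,50,50,50,50,0,0,0],
  "travel": [
    [0,0,4],
    [0,0,4],
    [0,0,4],
    [0,0,4],
    [0,0,0],
    [0,0,-30],
    [0,0,-60],
    [60,0,-60],
    [60,0,-60],
    [60,0,-60]
  ],
  "dr": [
    [0,0,0],
    [0,0,0],
    [0,0,0],
    [0,0,0],
    [0,0,0],
    [0,0,0],
    [0,0,0],
    [0,0,0],
    [0,0,0],
    [0,0,0]
  ]
}}

```text
clock: 4.9
position: [552.3, -298.8, 331.1]
ee_rot: [-0.697, 0.717, -0.0, 0.0]
contact_force: [0.5, -0.2, 0.2]
gripper_width: 6.7
grasp_force: 0.0
```

```bash
python3 go.py 556.3 -175.5 104 178.5
```

```text
clk 4.9 tip [ 552.3 -298.8  158.1] F [ 0.5 -0.2  0.2] w 6.7 j [-0.24  0.45 -0.09 -0.   -1.04  0.21]
travel [-123.4   -0.4   54.1] dr [-0.    -0.    -0.003]
```

```bash
cat > caps.py <<'E'
from h import *
import sys
t=arm.get_image("top")[:,:,::-1];s=arm.get_image("side")[:,:,::-1]
cv2.imwrite(f"pics/t_{sys.argv[1]}.png",t);cv2.imwrite(f"pics/s_{sys.argv[1]}.png",s)
for n,im,r in(("top",t,(306,222,116,38)),("side",s,(300,180,70,105))):
    [print(n,*b) for b in blobs(im,*r,38)]
k=4
c=cv2.resize(s[180:290,285:385],None,fx=k,fy=k,interpolation=cv2.INTER_CUBIC)
d=cv2.resize(t[210:270,300:400],None,fx=k,fy=k,interpolation=cv2.INTER_CUBIC)
d=cv2.copyMakeBorder(d,0,c.shape[0]-d.shape[0],0,0,0)
cv2.imwrite(f"pics/m_{sys.argv[1]}.png",np.clip(np.hstack([c,d])*1.3+15,0,255))
E
python3 caps.py 1
```

```text
top [315 234  15  15] 163 [321.98773006 240.57055215]
top [403 234  13  12] 127 [408.96062992 239.09448819]
side [352 180  18  11] 147 [361.96598639 183.95918367]
side [341 189  12  19] 191 [346.4921466  197.92146597]
side [331 212  17  15] 205 [339.08292683 218.94634146]
side [358 218  12  39] 98 [363.45918367 237.84693878]
side [323 232  17  16] 226 [331.  239.5]
side [314 257  18  17] 244 [322.60245902 264.80327869][ WARN:0@3.631] global loadsave.cpp:1063 imwrite_ Unsupported depth image for selected encoder is fallbacked to CV_8U.
```

View pics/m_1.png

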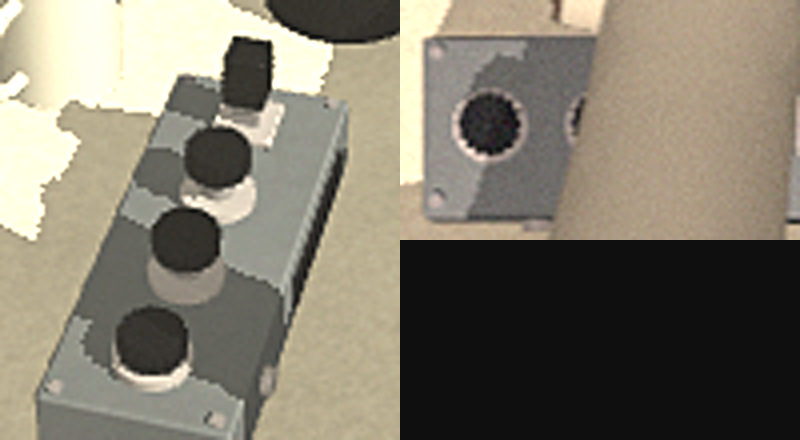

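The picture shows the vent raised clear of its flange, at side px (346.5,198), up from row 203. Next I'll go over cap C.

Request:
{"name": "move_arm", "arguments": {
  "fingers": [0,0,0,0,0,0],
  "travel": [
    [-50,0,0],
    [-100,0,0],
    [-124,0,15],
    [-124,0,40],
    [-124,0,40],
    [-124,0,40]
  ],
  "dr": [
    [0,0,0],
    [0,0,0],
    [0,0,0],
    [0,0,0],
    [0,0,0],
    [0,0,0]
  ]
}}

```text
clock: 5.6
position: [556.2, -172.8, 290.8]
ee_rot: [-0.698, 0.716, 0.0, -0.001]
contact_force: [0.8, -0.1, -0.3]
gripper_width: -0.1
grasp_force: 0.0
```

```bash
python3 go.py 556.3 -175.5 84 178.5; python3 -c "
from h import *
print(tri((408.96,239.1),(346.5,197.9)),[proj('side',(554,-239.3,83+d)) for d in(0,16)])"
```

```text
clk 5.6 tip [ 556.  -172.9  117.8] F [ 0.8 -0.1 -0.3] w -0.1 j [-0.02  0.42 -0.25  0.   -0.9  -0.  ]
travel [ 2.6 -0.2 33.8] dr [ 0.001 -0.     0.002]
(array([ 554.35925442, -238.6805195 ,   99.28390444]), np.float64(1.7308612825841914)) [array([346.27144706, 203.24360763]), array([346.33448519, 197.81354045])]
```

Request:
{"name": "move_arm", "arguments": {
  "fingers": [0,0,0,0,0,0,0,0,0,0],
  "travel": [
    [2,0,10],
    [2,0,16],
    [2,0,20],
    [2,0,24],
    [2,0,28],
    [2,0,32],
    [2,0,36],
    [2,0,39],
    [2,0,39],
    [2,0,39]
  ],
  "dr": [
    [0,0,0],
    [0,0,0],
    [0,0,0],
    [0,0,0],
    [0,0,0],
    [0,0,0],
    [0,0,0],
    [0,0,0],
    [0,0,0],
    [0,0,0]
  ]
}}

```text
clock: 6.6
position: [555.9, -175.7, 257.4]
ee_rot: [-0.698, 0.716, -0.001, -0.0]
contact_force: [-10.3, 5.1, 29.1]
gripper_width: 0.2
grasp_force: 14.4
```

```bash
python3 go.py 557.6 -110.8 84 178.5
```

```text
clk 6.6 tip [ 556.2 -176.    84.4] F [-10.3   5.1  29.1] w 0.2 j [-0.03  0.46 -0.29  0.   -0.83  0.  ]
travel [-64.9  -0.1   0.3] dr [-0.001 -0.002  0.002]
```

Request:
{"name": "move_arm", "arguments": {
  "fingers": [0,0,0,0,0,0],
  "travel": [
    [0,0,-15],
    [0,0,-40],
    [-33,0,-40],
    [-65,0,-40],
    [-65,0,-30],
    [-65,0,-30]
  ],
  "dr": [
    [0,0,0],
    [0,0,0],
    [0,0,0],
    [0,0,0],
    [0,0,0],
    [0,0,0]
  ]
}}

```text
clock: 7.2
position: [557.3, -110.2, 280.4]
ee_rot: [-0.698, 0.716, 0.001, -0.001]
contact_force: [-0.4, -0.2, 0.1]
gripper_width: -0.1
grasp_force: 0.0
```

```bash
python3 go.py 557.6 -110.8 84 178.5
```

```text
clk 7.2 tip [ 556.8 -110.1  107.4] F [-0.4 -0.2  0.1] w -0.1 j [ 0.09  0.41 -0.3  -0.   -0.87 -0.11]
travel [ 0.6 -0.4 23.4] dr [0.003 0.    0.001]
```

Request:
{"name": "move_arm", "arguments": {
  "fingers": [0,0,0,0,0,0,0,0,0],
  "travel": [
    [0,0,6],
    [0,0,10],
    [0,0,14],
    [0,0,18],
    [0,0,22],
    [0,0,26],
    [0,0,29],
    [0,0,29],
    [0,0,29]
  ],
  "dr": [
    [0,0,0],
    [0,0,0],
    [0,0,0],
    [0,0,0],
    [0,0,0],
    [0,0,0],
    [0,0,0],
    [0,0,0],
    [0,0,0]
  ]
}}

```text
clock: 8.1
position: [557.5, -111.0, 257.4]
ee_rot: [-0.698, 0.716, -0.001, -0.0]
contact_force: [-9.7, 2.8, 27.3]
gripper_width: -0.1
grasp_force: 13.2
```

```bash
python3 go.py 559.2 -46.6 84 178.5
```

```text
clk 8.1 tip [ 557.7 -111.3   84.4] F [-9.7  2.8 27.3] w -0.1 j [ 0.09  0.44 -0.32  0.   -0.81 -0.12]
travel [-64.4  -0.1   0.3] dr [-0.001 -0.002  0.001]
```

Request:
{"name": "move_arm", "arguments": {
  "fingers": [0,0,0,0,0,0,0,0,0,0],
  "travel": [
    [0,0,-15],
    [0,0,-38],
    [-32,0,-38],
    [-64,0,-38],
    [-64,0,-24],
    [-64,0,-14],
    [-64,0,-8],
    [-64,0,-4],
    [-64,0,0],
    [-64,0,0]
  ],
  "dr": [
    [0,0,0],
    [0,0,0],
    [0,0,0],
    [0,0,0],
    [0,0,0],
    [0,0,0],
    [0,0,0],
    [0,0,0],
    [0,0,0],
    [0,0,0]
  ]
}}

```text
clock: 9.1
position: [559.1, -46.9, 257.4]
ee_rot: [-0.698, 0.716, -0.0, -0.001]
contact_force: [-10.6, 4.2, 27.4]
gripper_width: 0.1
grasp_force: 14.0
```

```bash
python3 go.py 554.4 -239 130 178.5
```

```text
clk 9.1 tip [558.9 -47.1  84.4] F [-10.6   4.2  27.4] w 0.1 j [ 0.21  0.43 -0.34  0.   -0.8  -0.23]
travel [192.2  -0.2 -45.3] dr [ 0.001 -0.001  0.001]
```

Request:
{"name": "move_arm", "arguments": {
  "fingers": [0,0,0,0,0,0,0,0,0],
  "travel": [
    [0,0,-20],
    [0,0,-60],
    [45,0,-60],
    [95,0,-60],
    [145,0,-60],
    [192,0,-60],
    [192,0,-52],
    [192,0,-52],
    [192,0,-52]
  ],
  "dr": [
    [0,0,0],
    [0,0,0],
    [0,0,0],
    [0,0,0],
    [0,0,0],
    [0,0,0],
    [0,0,0],
    [0,0,0],
    [0,0,0]
  ]
}}

```text
clock: 10.0
position: [554.2, -238.4, 304.3]
ee_rot: [-0.698, 0.716, 0.0, -0.0]
contact_force: [-0.1, -1.1, -0.5]
gripper_width: 0.3
grasp_force: 0.0
```

```bash
python3 go.py 554.4 -239 100 178.5
```

```text
clk 10.0 tip [ 554.1 -238.4  131.3] F [-0.1 -1.1 -0.5] w 0.3 j [-0.14  0.44 -0.18 -0.   -0.95  0.11]
travel [ 0.6 -0.2 31.3] dr [ 0.001  0.    -0.   ]
```

Request:
{"name": "move_arm", "arguments": {
  "fingers": [0,0,0,0,0,0,0,0,0,0],
  "travel": [
    [0,0,8],
    [0,0,14],
    [0,0,18],
    [0,0,22],
    [0,0,26],
    [0,0,30],
    [0,0,34],
    [0,0,37],
    [0,0,37],
    [0,0,37]
  ],
  "dr": [
    [0,0,0],
    [0,0,0],
    [0,0,0],
    [0,0,0],
    [0,0,0],
    [0,0,0],
    [0,0,0],
    [0,0,0],
    [0,0,0],
    [0,0,0]
  ]
}}

```text
clock: 11.0
position: [554.6, -237.3, 273.1]
ee_rot: [-0.699, 0.715, -0.001, 0.0]
contact_force: [-8.8, 8.0, 26.4]
gripper_width: -0.1
grasp_force: 12.7
```

```bash
python3 go.py 579 353 215 195
```

```text
clk 11.0 tip [ 554.8 -237.5  100.1] F [-8.8  8.  26.4] w -0.1 j [-0.14  0.47 -0.22  0.   -0.88  0.11]
travel [-590.6  -11.  -115.6] dr [-0.001 -0.001 -0.285]
```

Request:
{"name": "move_arm", "arguments": {
  "fingers": [0,0,0,40,40,40,40,40,40,40],
  "travel": [
    [0,0,-30],
    [0,0,-75],
    [-20,0,-120],
    [-70,0,-125],
    [-120,0,-125],
    [-170,-2,-125],
    [-220,-4,-125],
    [-270,-5,-125],
    [-320,-6,-125],
    [-370,-8,-125]
  ],
  "dr": [
    [0,0,0],
    [0,0,0],
    [0,0,0],
    [0,0,0],
    [0,0,-0.1],
    [0,0,-0.2],
    [0,0,-0.285],
    [0,0,-0.285],
    [0,0,-0.285],
    [0,0,-0.285]
  ]
}}

```text
clock: 12.0
position: [571.4, 133.3, 392.5]
ee_rot: [0.793, -0.609, 0.0, 0.0]
contact_force: [0.9, -0.6, 0.1]
gripper_width: 40.2
grasp_force: 0.0
```

```bash
python3 go.py 579 353 215 195; python3 caps.py 2 2>/dev/null
```

```text
clk 12.0 tip [571.4 133.3 219.5] F [ 0.9 -0.6  0.1] w 40.2 j [ 0.5   0.33 -0.11  0.   -1.13 -0.25]
travel [-210.4  -63.8    4.5] dr [ 0.    -0.    -0.002]
top [372 233  15  15] 101 [378.5049505  240.55445545]
top [315 234  15  15] 105 [321.8952381 240.8      ]
top [344 234  14  15] 95 [350.33684211 240.72631579]
top [403 235  12  11] 121 [408.04958678 239.99173554]
side [358 218  12  39] 104 [363.42307692 237.73076923]
side [315 262  17  12] 109 [324.51376147 268.63302752]
```

Request:
{"name": "move_arm", "arguments": {
  "fingers": [40,40,40,40,40,40,40,40],
  "travel": [
    [-48,-14,0],
    [-96,-28,0],
    [-144,-43,0],
    [-190,-57,0],
    [-210,-64,4],
    [-210,-64,4],
    [-210,-64,4],
    [-210,-64,4]
  ],
  "dr": [
    [0,0,0],
    [0,0,0],
    [0,0,0],
    [0,0,0],
    [0,0,0],
    [0,0,0],
    [0,0,0],
    [0,0,0]
  ]
}}

```text
clock: 12.9
position: [580.3, 348.9, 388.8]
ee_rot: [0.792, -0.61, 0.0, 0.0]
contact_force: [0.1, -0.3, 0.3]
gripper_width: 40.1
grasp_force: 0.0
```

```bash
python3 go.py 579 353 163 195
```

```text
clk 12.9 tip [580.2 348.8 215.8] F [ 0.1 -0.3  0.3] w 40.1 j [ 0.78  0.48  0.13  0.   -1.21 -0.52]
travel [-4.3  0.1 52.8] dr [ 0.    -0.    -0.004]
```

Request:
{"name": "move_arm", "arguments": {
  "fingers": [40,40,40,40,40,40],
  "travel": [
    [-4,0,25],
    [-4,0,45],
    [-4,0,52],
    [-4,0,52],
    [-4,0,52],
    [-4,0,52]
  ],
  "dr": [
    [0,0,0],
    [0,0,0],
    [0,0,0],
    [0,0,0],
    [0,0,0],
    [0,0,0]
  ]
}}

```text
clock: 13.5
position: [579.4, 354.0, 338.4]
ee_rot: [0.792, -0.61, 0.0, -0.001]
contact_force: [-0.9, -0.3, -0.2]
gripper_width: 39.9
grasp_force: 0.0
```

```bash
python3 go.py 579 353 162 195; python3 - <<'E'
from h import *
t=arm.get_image("top")[:,:,::-1];s=arm.get_image("side")[:,:,::-1]
a=cv2.resize(t[190:290,80:180],(400,400),interpolation=2);b=cv2.resize(s[360:460,190:290],(400,400),interpolation=2)
cv2.imwrite("pics/g1.png",np.hstack([a,b]))
E
```

```text
clk 13.5 tip [579.8 354.2 165.4] F [-0.9 -0.3 -0.2] w 39.9 j [ 0.79  0.52  0.06  0.   -1.11 -0.53]
travel [0.8 0.7 3.4] dr [-0.003  0.001 -0.003]
```

View pics/g1.png

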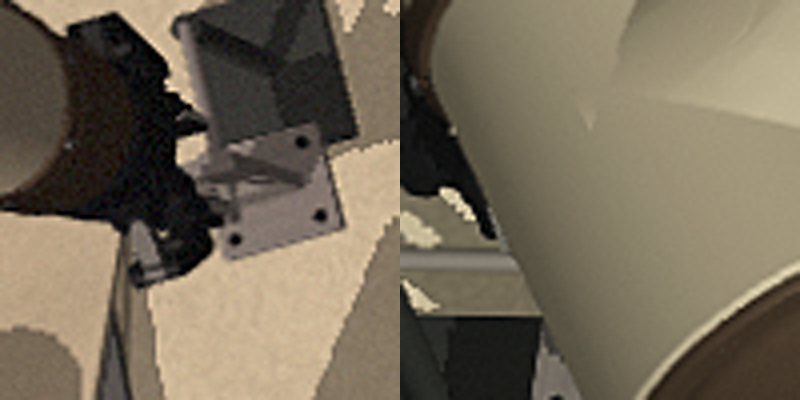

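The top view (left half) shows one finger on each side of the tab top, with fingertips near crop (195,125) and (205,215). The side view is blocked by the arm. Closing now.

Request:
{"name": "move_arm", "arguments": {
  "fingers": [40,5,5,5,5,5,5,5],
  "travel": [
    [0,0,2],
    [0,0,2],
    [0,0,2],
    [0,0,2],
    [0,0,2],
    [0,0,2],
    [0,0,2],
    [0,0,2]
  ],
  "dr": [
    [0,0,0],
    [0,0,0],
    [0,0,0],
    [0,0,0],
    [0,0,0],
    [0,0,0],
    [0,0,0],
    [0,0,0]
  ]
}}

```text
clock: 14.4
position: [579.2, 354.2, 334.9]
ee_rot: [0.793, -0.61, 0.0, -0.0]
contact_force: [0.9, -0.5, 0.2]
gripper_width: 8.8
grasp_force: 60.7
```

```bash
python3 go.py 579 353 162 195
```

```text
clk 14.4 tip [579.2 354.2 161.9] F [ 0.9 -0.5  0.2] w 8.8 j [ 0.79  0.53  0.06  0.   -1.1  -0.53]
travel [ 1.1  0.5 -0.1] dr [-0.     0.    -0.003]
```

Gripped, and the side forces are small. I'll lift 22 mm slowly.

Request:
{"name": "move_arm", "arguments": {
  "fingers": [5,5,5,5,5,5,5,5],
  "travel": [
    [0,0,-4],
    [0,0,-8],
    [0,0,-12],
    [0,0,-16],
    [0,0,-20],
    [0,0,-23],
    [0,0,-23],
    [0,0,-23]
  ],
  "dr": [
    [0,0,0],
    [0,0,0],
    [0,0,0],
    [0,0,0],
    [0,0,0],
    [0,0,0],
    [0,0,0],
    [0,0,0]
  ]
}}

```text
clock: 15.2
position: [579.0, 354.1, 357.7]
ee_rot: [0.792, -0.61, -0.0, 0.0]
contact_force: [-0.8, -0.2, -4.7]
gripper_width: 8.4
grasp_force: 60.2
```

```bash
python3 go.py 511.4 334.9 184 195
```

```text
clk 15.2 tip [579.  354.1 184.7] F [-0.8 -0.2 -4.7] w 8.4 j [ 0.79  0.51  0.09 -0.   -1.15 -0.53]
travel [ 1.2 70.3  0.7] dr [ 0.     0.    -0.003]
```

Request:
{"name": "move_arm", "arguments": {
  "fingers": [5,5,5,5,5,5,5,5,5,5],
  "travel": [
    [0,5,0],
    [0,12,0],
    [0,20,0],
    [0,28,0],
    [0,36,0],
    [0,45,0],
    [0,55,0],
    [0,65,0],
    [0,70,0],
    [0,70,0]
  ],
  "dr": [
    [0,0,0],
    [0,0,0],
    [0,0,0],
    [0,0,0],
    [0,0,0],
    [0,0,0],
    [0,0,0],
    [0,0,0],
    [0,0,0],
    [0,0,0]
  ]
}}

```text
clock: 16.2
position: [510.7, 336.0, 358.0]
ee_rot: [0.793, -0.61, -0.0, -0.0]
contact_force: [0.7, -0.1, -4.1]
gripper_width: 8.5
grasp_force: 60.2
```

```bash
python3 go.py 456 156 150 184
```

```text
clk 16.2 tip [510.7 336.  185. ] F [ 0.7 -0.1 -4.1] w 8.5 j [ 0.85  0.4  -0.1  -0.   -1.08 -0.59]
travel [160.   99.1  35. ] dr [-0.    0.    0.19]
```

Request:
{"name": "move_arm", "arguments": {
  "fingers": [5,5,5,5,5,5,5,5,5,5],
  "travel": [
    [10,6,0],
    [30,18,0],
    [54,33,0],
    [78,48,0],
    [102,63,0],
    [126,78,0],
    [145,90,0],
    [155,96,0],
    [160,99,0],
    [160,99,0]
  ],
  "dr": [
    [0,0,0.02],
    [0,0,0.05],
    [0,0,0.08],
    [0,0,0.11],
    [0,0,0.14],
    [0,0,0.16],
    [0,0,0.18],
    [0,0,0.19],
    [0,0,0.19],
    [0,0,0.19]
  ]
}}

```text
clock: 17.2
position: [456.9, 155.8, 358.0]
ee_rot: [0.731, -0.683, 0.0, -0.0]
contact_force: [1.1, 0.9, -4.7]
gripper_width: 8.8
grasp_force: 60.2
```

```bash
python3 go.py 456 156 107 184;  python3 - <<'E'
from h import *
t=arm.get_image("top")[:,:,::-1];s=arm.get_image("side")[:,:,::-1]
a=cv2.resize(t[230:340,180:290],(400,400),interpolation=2);b=cv2.resize(s[300:440,280:420],(400,400),interpolation=2)
cv2.imwrite("pics/g2.png",np.hstack([a,b]))
E
```

```text
clk 17.2 tip [457.  155.9 185. ] F [ 1.1  0.9 -4.7] w 8.8 j [ 0.67  0.19 -0.4   0.   -0.98 -0.6 ]
travel [-0.2  0.9 78. ] dr [-0.001  0.    -0.001]
```

View pics/g2.png

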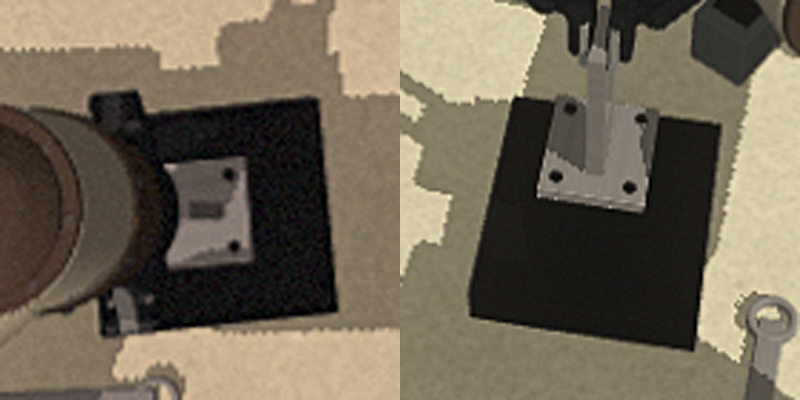

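The pictures show the foot hanging upright over the tray: plate at crop (210,210) in the top view and (600,155) in the side view, aligned with the tray walls. I'll lower it, slowly at the end.

Request:
{"name": "move_arm", "arguments": {
  "fingers": [5,5,5,5,5,5,5,5,5,5],
  "travel": [
    [0,0,10],
    [0,0,25],
    [0,0,40],
    [0,0,52],
    [0,0,60],
    [0,0,66],
    [0,0,70],
    [0,0,72],
    [0,0,73],
    [0,0,73]
  ],
  "dr": [
    [0,0,0],
    [0,0,0],
    [0,0,0],
    [0,0,0],
    [0,0,0],
    [0,0,0],
    [0,0,0],
    [0,0,0],
    [0,0,0],
    [0,0,0]
  ]
}}

```text
clock: 18.3
position: [456.8, 156.2, 285.0]
ee_rot: [0.731, -0.682, 0.0, -0.0]
contact_force: [-0.2, 0.3, -4.2]
gripper_width: 8.9
grasp_force: 60.2
```

Request:
{"name": "move_arm", "arguments": {
  "fingers": [5,5,5,5],
  "travel": [
    [0,0,1],
    [0,0,2],
    [0,0,3],
    [0,0,3]
  ],
  "dr": [
    [0,0,0],
    [0,0,0],
    [0,0,0],
    [0,0,0]
  ]
}}

```text
clock: 18.7
position: [456.7, 156.1, 281.6]
ee_rot: [0.731, -0.682, -0.0, 0.0]
contact_force: [-0.1, -0.3, -3.5]
gripper_width: 8.4
grasp_force: 60.2
```

Request:
{"name": "move_arm", "arguments": {
  "fingers": [5,5,5,5,5],
  "travel": [
    [0,0,0.5],
    [0,0,1],
    [0,0,1.5],
    [0,0,2],
    [0,0,2]
  ],
  "dr": [
    [0,0,0],
    [0,0,0],
    [0,0,0],
    [0,0,0],
    [0,0,0]
  ]
}}

```text
clock: 19.2
position: [456.8, 156.2, 280.0]
ee_rot: [0.731, -0.682, 0.0, -0.0]
contact_force: [-0.6, -0.3, -1.0]
gripper_width: 8.5
grasp_force: 60.5
```

Request:
{"name": "move_arm", "arguments": {
  "fingers": [5,5,5],
  "travel": [
    [0,0,0.5],
    [0,0,1],
    [0,0,1]
  ],
  "dr": [
    [0,0,0],
    [0,0,0],
    [0,0,0]
  ]
}}

```text
clock: 19.5
position: [456.8, 156.2, 280.0]
ee_rot: [0.731, -0.682, 0.0, -0.0]
contact_force: [-4.4, -0.1, 7.2]
gripper_width: 8.6
grasp_force: 61.7
```

Request:
{"name": "move_arm", "arguments": {
  "fingers": [5,12,20,30,30,30,30,30,30,30],
  "travel": [
    [0,0,-1.5],
    [0,0,-1.5],
    [0,0,-1.5],
    [0,0,-1.5],
    [0,0,-1.5],
    [0,0,-1.5],
    [0,0,-10],
    [0,0,-30],
    [0,0,-60],
    [0,0,-90]
  ],
  "dr": [
    [0,0,0],
    [0,0,0],
    [0,0,0],
    [0,0,0],
    [0,0,0],
    [0,0,0],
    [0,0,0],
    [0,0,0],
    [0,0,0],
    [0,0,0]
  ]
}}

```text
clock: 20.5
position: [456.6, 156.1, 370.1]
ee_rot: [0.731, -0.682, 0.0, 0.0]
contact_force: [0.9, 0.8, -0.1]
gripper_width: 29.7
grasp_force: 0.0
```

Request:
{"name": "move_arm", "arguments": {
  "fingers": [30,30,30,30,30,30,30],
  "travel": [
    [-50,0,-20],
    [-100,0,-20],
    [-150,0,-20],
    [-200,0,-20],
    [-250,0,-20],
    [-250,0,-20],
    [-250,0,-20]
  ],
  "dr": [
    [0,0,0],
    [0,0,0],
    [0,0,0],
    [0,0,0],
    [0,0,0],
    [0,0,0],
    [0,0,0]
  ]
}}

```text
clock: 21.2
position: [439.0, 406.9, 388.5]
ee_rot: [0.732, -0.682, 0.0, 0.0]
contact_force: [0.2, -0.8, -0.2]
gripper_width: 29.9
grasp_force: 0.0
```

```bash
python3 go.py 456 156 107 184;  python3 caps.py 3 2>/dev/null; python3 - <<'E'
from h import *
t=cv2.imread("pics/t_3.png");s=cv2.imread("pics/s_3.png")
a=cv2.resize(t[200:350,190:430],(400,250),interpolation=2);a=cv2.copyMakeBorder(a,0,350,0,0,0);b=cv2.resize(s[180:450,265:445],(400,600),interpolation=2)
cv2.imwrite("pics/g3.png",np.hstack([a,b]))
E
```

```text
clk 21.2 tip [439.  406.8 215.5] F [ 0.2 -0.8 -0.2] w 29.9 j [ 1.02  0.35 -0.08 -0.   -1.14 -0.95]
travel [251.4   0.8 108.6] dr [ 0.    -0.001  0.001]
top [315 233  15  16] 107 [321.97196262 240.71028037]
top [372 233  15  15] 102 [378.50980392 240.59803922]
top [344 234  14  15] 96 [350.38541667 240.72916667]
top [403 235  12  11] 124 [408.14516129 240.03225806]
side [352 180  18  11] 147 [361.96598639 183.95918367]
side [341 195  12  18] 185 [346.54054054 203.38378378]
side [331 217  17  15] 158 [339.08227848 224.91139241]
side [358 218  12  39] 99 [363.47474747 237.75757576]
```

View pics/g3.png

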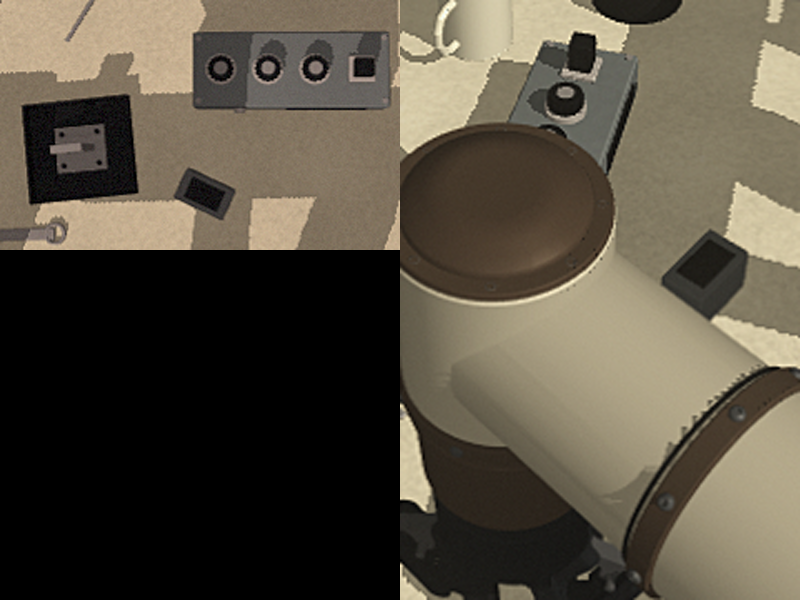

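The last picture shows the foot upright in the middle of the tray (crop (82,148)). All three round caps are home, with their stem ends showing. The vent is back at side px (346.5,203.4), its home position. Handing in.

```bash
python3 -c "
from bench import arm
print(arm.job_done())"
```

```text
the job is handed in; nothing more can be done
None
```

The job is handed in at about 21 s: I pulled the vent fully up, pressed all three round caps home, pressed the vent home again, and set the foot down upright on the tray floor; the hand-in call gave no verdict.

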